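# Hold a rail bracket against a sprung fence with a pin

### The job

Take the red-handled pin out of its wooden holder, put its steel end well down through the eye of the steel bracket in the jig while the fence still stands free, and with the pin push the bracket along the guides, flush against the oak strip on the sprung fence, until the black pointer stands in the green band. Finish holding it there, steadily and through the pin alone (gripper still on the pin's handle, fingers off the bracket), so that I can screw bracket and strip together; do not run the fence on to its end stop, and leave the spice jar, salt shaker, cup and peeler alone.

Things in the scene. Friction and masses are not known exactly. Their poses are not given: they have to be found in the camera images.
- jig: fitting jig fixed on the worktop, plywood deck 240 x 137 mm, 10 mm thick; origin on the worktop, half-way along its centre line; +x is the pushing direction, along the guides to the fence, z up. A slot 26 mm wide on the centre line is open down to the worktop, so the pin may go down to z = 0. Aluminium guides (tops at 22 mm) at y = +-40 mm. Rear wooden block 44 mm high at x = 100 to 120 mm
- fence_travel (a joint): travel (m) of the sprung fence along the jig's +x: 0 at rest, end stop at 0.040. The spring pushes back with 0.3 N per mm, no preload. Its thin black pointer on the left (+y) moves over a scale, white, green, red in order: in the green from 0.014 to 0.026 (about 4 to 8 N), red beyond
- fence: the sprung fence: pale oak strip 12 x 76 x 28 mm on an aluminium carrier, top 39 mm above the worktop; axes as the jig's; origin on the deck, at rest straight above the jig's origin, 30 mm before the strip's front face
- strip_face (a point): centre of the oak strip's front face, the face that the bracket must be pressed on; with the fence at rest it is 30 mm beyond the jig's origin along the jig's +x, 25 mm above the worktop
- bracket: loose steel rail bracket, 72 x 76 mm, 0.15 to 0.3 kg, lying on the deck between the guides (2 mm play a side); origin on its underside straight below the eye, axes as the jig's at the start. Two runners carry a foot plate, underside 14 mm and top 22 mm above the deck; an upright face plate 32 mm high has its front face 36 mm from the eye along +x
- bracket_eye (a point): centre of the mouth of the bracket's round eye, in the top of the foot plate, 32 mm above the worktop; a through hole 16 mm across, 8 mm deep, chamfered
- pin_grip (a point): centre of the pin's red handle, the place to grip: a square bar 22 x 22 mm, 44 mm high, its sides along this frame's x and y; 62 mm above the pin's end; at the start 68 mm above the worktop
- pin: the pin, 106 mm long, 0.08 kg, standing upright; origin at its lower end, z up along it to the handle. Steel shank 10 mm across, 40 mm long below the handle, its end tapered to 5 mm
- holder: fixed dark wooden block 56 x 56 x 40 mm; the pin stands loosely in the socket in its middle, 34 mm deep, 12.5 mm across; origin at the centre of its underside
- spice_jar: bystander: spice jar with red cap, 45 x 45 x 106 mm; origin under its centre
- salt_shaker: bystander: glass shaker with steel cap, 44 x 44 x 90 mm; origin under its centre
- cup: bystander: white espresso cup, 58 x 85 x 56 mm; origin under its centre
- green_peeler: bystander: peeler with green handle, 170 x 25 x 18 mm, lying; origin under its centre
Things that resemble listed ones, but are neither listed nor needed, are in the scene too. Of the things like the bracket, leave any that is yellow; of the rest the larger one is meant.

How it is judged:
On the way, in this order (a step that is already met when the one before it is completed fails the run):
1. the pin is lifted clear of its holder (z of pin in the frame of holder above 0.045 m and contact force between the fingers and pin above 1 N), for 0.1 s.
2. the pin's end is through the bracket's eye, with the fence still at rest (z of pin in the frame of bracket below 0.01 m and horizontal distance between pin and bracket_eye below 0.014 m and value of joint fence_travel below 0.004 m), for 0.1 s.
At the end, for the whole second after the job is handed in: Held: fence 12-28 mm in, bracket on strip with 3-10 N, straight and flat within 0.06 rad, under 10 mm/s; pin end in the eye, 4 mm or more below the plate; fingers grip the pin (over 2 N), which presses the bracket (over 2.5 N); hand and fingers off bracket and strip (under 0.3 N) (z of pin in the frame of bracket below 0.01 m and horizontal distance between pin and bracket_eye below 0.014 m and value of joint fence_travel between 0.012 and 0.028 m and contact force between bracket and fence between 3 and 10 N and contact force between pin and bracket above 2.5 N and contact force between the fingers and pin above 2 N and contact force between each of the arm, the fingers and bracket below 0.3 N and contact force between each of the arm, the fingers and fence below 0.3 N and angle between the x axis of bracket and the x axis of jig, either way round below 0.06 rad and angle between bracket's own z axis and vertical below 0.06 rad and linear speed of bracket below 0.01 m/s); the arm keeps its last pose, push and grip.
It fails at once if the fence is run on to its end stop (over 37 mm) (value of joint fence_travel above 0.037 m).
It fails at once if the spice jar is shifted by over 30 mm (distance of spice_jar from where it was at the start of the episode above 0.03 m).
It fails at once if the salt shaker is shifted by over 30 mm (distance of salt_shaker from where it was at the start of the episode above 0.03 m).
It fails at once if the espresso cup is shifted by over 30 mm (distance of cup from where it was at the start of the episode above 0.03 m).
It fails at once if the peeler is shifted by over 30 mm (distance of green_peeler from where it was at the start of the episode above 0.03 m).
It also fails if it takes over 38 s, if anything falls off the work surface, if the arm or the gripper's body presses on something with over 40 N, if the wrist force passes 120 N, or if a joint passes its speed limit or range.

### The arm

A 6-joint arm with a two-finger parallel gripper is mounted at the origin on a cart in front of the work surface, level with it; the furniture and walls round the work are solid. World frame = base frame: x ahead of the robot, y to its left, z up, the work surface at z = 0. Lengths are in m, angles in rad, forces in N, time in s.
With the tool pointing down it reaches from about 0.325 to 0.775 m from the base axis. Payload 5.5 kg.
Tool frame: the origin (TCP) lies midway between the tips of the shut fingers; the grasp point (between the pads) lies 19 mm behind it; z points along the fingers, y is the line along which they close (so a half turn about z gives the same grasp; the last joint's range is limited). The gripper opens to 88 mm and grips with 3 to 60 N. Pads are 20 mm wide; open, the fingers measure 115 mm over their backs; the gripper's body (75 mm by 178 mm) begins 61 mm behind the grasp point.
Start: joints at [1.14, 0.091, 1.231, -0, 1.82, -0.057], TCP at [0.219, 0.559, 0.223] pointing down, gripper open.
Joint ranges: [-2.87, 2.87], [-0.86, 2.18], [0.17, 2.46], [-1.51, 4.65], [0.06, 2.69], [-2.65, 2.65]. Speed limits (rad/s): [2.57, 2.57, 3.01, 3.14, 3.14, 3.14].

### API

Orientations are given as a unit quaternion [w, x, y, z].
In Python, from rig import get_state, read_camera, camera_params, sign_off, outline_of gives the robot as it stands.
- The arm moves only by the tool carry_out, never from a script. Its argument "commands" is a list of rows, each an object with "gripper": the closure in counts, from 0 (fully open) to 255 (shut); "translation": the shift along the tool's x, y, z in mm, a list of three; "dr": the turn, a rotation vector about the tool's x, y, z in degrees, a list of three. In form: [{"gripper": gripper, "translation": [tx, ty, tz], "dr": [ax, ay, az]}, ...]. A call has exactly 8 rows; each row is the pose to reach, as a shift and turn from the pose commanded when the call began, along the tool's axes at that moment; what a row does not reach only later rows make up. A row lasts 1/8 s, in which the tool goes at most 62.5 mm and 10.7 degrees, less where a joint would pass 70% of its speed; a pose out of reach is approached as far as the arm can. A call with a gripper value outside its range is refused whole. The fingers move at their own pace and stop on an object; "newtons" is the grip in N (left out, the last holds). Time passes only in rows, so rows that repeat a pose let the fingers close, or fill a call up. It gives the time, the measured TCP pose, the force, the opening and the grip force at its end, in the units of the state.
- get_state(): the state, without advancing time (a new reading comes with each control period).
- read_camera(name): name is "scene" or "top"; returns (picture, depth): 420x560x3 uint8, red, green, blue; 420x560 float32, m along the optical axis (not along the pixel's ray), 0 where there is no reading.
- camera_params(name): a dict with "vfov" (degrees; the focal length in pixels is half the picture's height over the tangent of half this angle, whatever the lens; pixels are square), "cx", "cy" (the principal point, pixels), "cam_to_world" (4x4, takes a point from camera to world coordinates). Camera axes: x right, y down, z forward; pixel columns grow to the right and rows downward; lengths in m; the calibration is good to about 2 mm. A picture is of the moment at which its call begins. camera_params takes no time and is no camera call.
- sign_off(): hands the job in; it is judged then, once.
Trained networks look in the newest picture that a camera, given by its name, has taken for a name from the list of things; names that differ only in an ending like _2 or _b are one class to them, and where a whole thing is asked for, a point or a joint stands for the part that bears it (a point fixed in the world has none). Each returns a list of dicts, best first, with "score" (0 to 1); they miss things now and then, are a little off and sometimes report something else, mostly with a low value. They report only what shows in the picture. A call takes as long as a camera call. They do not tell look-alikes from the thing itself.
- outline_of(camera, target): "pixels" (420x560 bool, what is visible of it) and "location" ([column, row] in pixels, amid what is visible of it).
The state is a dict: "t": time; "qpos": joint angles; "qvel": joint speeds; "tau": joint torques, N m; "ee_pos": TCP position; "orientation": TCP orientation; "wrist_force": force on the tool from outside, world axes, zero at the start; "torque": the same for the moment, N m; "gripper_width": finger opening in m; "finger_force": force on a finger pad.
Only numpy, scipy, OpenCV 4.12 (cv2) and the standard library are available. Lean on these libraries where they do the work, as an engineer would, in place of code of your own. Each camera call takes 0.05 s, during which the arm holds its last target. There are 200 camera calls.

## Working session

There is one attempt and no reset: what is moved stays moved. The work goes in short steps, Python scripts to look and compute and a tool call to move; the robot and the scene stay as the last step left them, time stands still between calls to the robot, and variables do not carry over. Pictures are saved under pics/ and viewed, at most 10 in all, crops included, and the job is handed in when it is done.

Besides the shell and the picture viewer there is one more tool, called after "Call:" as name(argument=value, ...) on one line, values as JSON. carry_out: Moves the arm, as the interface text tells. Its arguments: {"type":"object","properties":{"commands":{"type":"array"},"newtons":{"type":"number"}},"required":["commands"]}

```bash
mkdir -p pics; ls; cat > h.py <<'E'
import numpy as np,cv2
from rig import *
def snap(n,f):
    p,d=read_camera(n); cv2.imwrite('pics/'+f+'.png',p[...,::-1]); np.savez('/tmp/'+n,p=p,d=d); return p,d
def world(n,d):
    c=camera_params(n); f=210/np.tan(np.radians(c['vfov'])/2); v,u=np.mgrid[:420,:560]
    P=np.stack([(u-c['cx'])/f*d,(v-c['cy'])/f*d,d,np.ones_like(d)],-1)@np.array(c['cam_to_world']).T
    return P[...,:3]
E
python3 - <<'E'
from h import *
s=get_state(); print(s)
for n in('scene','top'):
    p,d=snap(n,n+'0'); print(camera_params(n))
    W=world(n,d)
    for t in('pin','bracket','holder','jig','fence','spice_jar','salt_shaker','cup','green_peeler'):
        for o in outline_of(n,t):
            m=o['pixels']&(d>0)
            if m.sum(): print(n,t,round(o['score'],2),np.round(o['location']),m.sum(),np.round(np.median(W[m],0),3),np.round(np.percentile(W[m][:,2],98),3))
print(get_state()['t'])
E
```

```text
pics
{'t': 0.0, 'qpos': array([ 1.14029730e+00,  9.18559034e-02,  1.23190371e+00, -2.25626336e-05,
        1.81983690e+00, -5.67140006e-02]), 'qvel': array([ 0.00111112, -0.00204923,  0.00042469,  0.00014533, -0.00085611,
        0.00034826]), 'tau': array([ 1.79899391e-03, -4.46431518e+01, -4.06461775e+01,  6.99580112e-02,
        2.84954970e-02, -1.51560130e-04]), 'ee_pos': array([0.21896843, 0.55827461, 0.22149862]), 'orientation': array([-2.31056371e-04,  1.85809049e-01,  9.82585362e-01, -9.74984413e-04]), 'wrist_force': array([ 1.27699098, -0.19487195,  0.67792859]), 'torque': array([ 0.0088164 ,  0.00442839, -0.03112807]), 'finger_force': 0.0, 'gripper_width': 0.0881259628998382}
{'vfov': 44.490830597134796, 'cx': 284.4003920601099, 'cy': 209.45080879159806, 'cam_to_world': array([[ 0.67985832, -0.42274629,  0.59923137, -0.1760661 ],
       [-0.73326269, -0.37974173,  0.56402309, -0.77437991],
       [-0.01088551, -0.8228498 , -0.56815466,  0.83524864],
       [ 0.        ,  0.        ,  0.        ,  1.        ]])}
scene pin 0.4 [231. 238.] 676 [0.486 0.04  0.031] 0.042
scene b
[... 1103 characters left out ...]
       ,  0.        ,  1.        ]])}
top pin 0.61 [397. 290.] 95 [ 0.456 -0.307  0.09 ] 0.094
top bracket 0.88 [245. 263.] 909 [0.488 0.047 0.033] 0.045
top bracket 0.8 [330. 215.] 891 [ 0.619 -0.157  0.023] 0.035
top bracket 0.68 [309. 282.] 435 [ 0.463 -0.112  0.017] 0.026
top holder 0.85 [390. 292.] 558 [ 0.452 -0.303  0.04 ] 0.08
top jig 0.67 [242. 238.] 3859 [0.555 0.063 0.013] 0.046
top fence 0.9 [257. 238.] 314 [0.567 0.03  0.039] 0.045
top spice_jar 0.7 [296. 152.] 448 [ 0.755 -0.052  0.104] 0.111
top salt_shaker 0.82 [250. 159.] 344 [0.746 0.06  0.062] 0.092
top cup 0.94 [394. 184.] 522 [ 0.719 -0.312  0.034] 0.058
top green_peeler 0.69 [140. 283.] 548 [0.43  0.299 0.014] 0.021
1.0
```

```bash
python3 - <<'E'
import cv2
a=cv2.imread('pics/top0.png')[110:330,120:460]; cv2.imwrite('pics/top0c.png',cv2.resize(a,None,fx=2.3,fy=2.3,interpolation=cv2.INTER_CUBIC))
a=cv2.imread('pics/scene0.png')[150:390,130:450]; cv2.imwrite('pics/scene0c.png',cv2.resize(a,None,fx=2.5,fy=2.5,interpolation=cv2.INTER_CUBIC))
E
```

```text
(no output)
```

View pics/top0c.png

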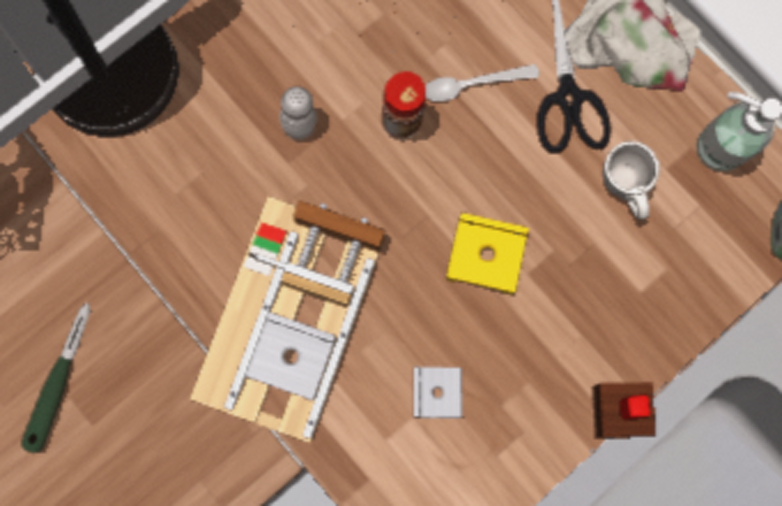

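View pics/scene0c.png

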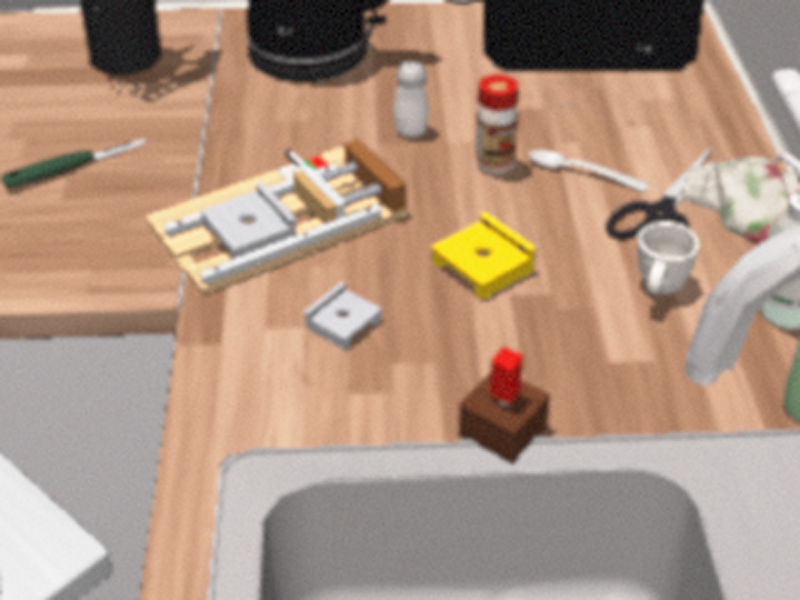

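The candidates for the bracket in the top picture are grey in the jig (245,263), small grey (309,282) and yellow (330,215). The one meant is the grey one in the jig: it isn't yellow, and it's the larger of the other two. The enlarged crops confirm this. The pin stands at (397,290), and a tap overhangs near the holder.

```bash
cat >> h.py <<'E'
def proj(n,X):
    c=camera_params(n); f=210/np.tan(np.radians(c['vfov'])/2); T=np.linalg.inv(np.array(c['cam_to_world']))
    q=np.c_[X,np.ones(len(X))]@T.T; return np.c_[c['cx']+f*q[:,0]/q[:,2],c['cy']+f*q[:,1]/q[:,2]]
def rect(n,p,z,cx,cy,h,s):  # orthophoto on plane z; image up=+x, left=+y, s px/m
    w=np.array([[cx+h,cy+h,z],[cx+h,cy-h,z],[cx-h,cy-h,z],[cx-h,cy+h,z]]); N=2*h*s
    H=cv2.getPerspectiveTransform(proj(n,w).astype(np.float32),np.float32([[0,0],[N,0],[N,N],[0,N]]))
    return cv2.warpPerspective(p,H,(int(N),int(N)),flags=cv2.INTER_CUBIC)
E
python3 - <<'E'
from h import *
out=[]
for n in('top','scene'):
    D=np.load('/tmp/'+n+'.npz');p,d=D['p'],D['d'];W=world(n,d)
    a=rect(n,p,.032,.51,.04,.08,2400); b=rect(n,p,.090,.45,-.31,.08,2400)
    out.append(np.hstack([a,b]))
    # red handle
    q=p.astype(int); m=(q[...,0]>110)&(q[...,1]<60)&(q[...,2]<60)&(np.hypot(W[...,0]-.45,W[...,1]+.31)<.06)
    X=W[m]; print(n,'red',m.sum(),X.min(0).round(3),X.max(0).round(3)); t=X[X[:,2]>X[:,2].max()-.006];print(t.mean(0).round(4),len(t))
    # bracket foot plate
    o=[o for o in outline_of(n,'bracket') if np.hypot(*(np.median(W[o['pixels']],0)[:2]-[.487,.043]))<.03][0]
    X=W[o['pixels']]; k=np.abs(X[:,2]-.032)<.006; print('brk',cv2.minAreaRect((X[k,:2]*1000).astype(np.float32)),X[k].mean(0).round(4))
    # table plane height check
    f=W[(d>0)&(np.hypot(W[...,0]-.55,W[...,1]+.05)<.02)]; print('table z',np.median(f[:,2]))
    # high stuff near holder
    f=W[(d>0)&(W[...,2]>.12)&(W[...,0]<.8)&(W[...,0]>.2)&(abs(W[...,1])<.6)]; print('high',len(f),f.min(0).round(2),f.max(0).round(2),np.median(f,0).round(2))
cv2.imwrite('pics/r0.png',np.vstack(out)[:, :][::1][..., ::-1])
i=cv2.imread('pics/r0.png');print(i.shape);cv2.imwrite('pics/r1.png',cv2.resize(i,(600,600)))
E
```

```text
top red 92 [ 0.449 -0.337  0.037] [ 0.475 -0.3    0.094]
[ 0.4581 -0.3106  0.091 ] 65
brk ((486.9574890136719, 47.94335174560547), (76.62434387207031, 69.63461303710938), 75.07167053222656) [0.4842 0.0483 0.0325]
table z 0.0006659543635538778
high 46660 [ 0.39 -0.6   0.12] [0.8  0.43 0.88] [0.61 0.2  0.65]
scene red 207 [ 0.443 -0.326  0.038] [ 0.474 -0.302  0.092]
[ 0.4536 -0.3158  0.0886] 56
brk ((486.17327880859375, 44.56756591796875), (80.81206512451172, 75.06319427490234), 73.94343566894531) [0.4826 0.0426 0.0313]
table z -0.000584925413154358
high 23511 [ 0.2  -0.6   0.12] [0.8  0.6  0.58] [0.62 0.26 0.36]
(768, 768, 3)
```

View pics/r1.png

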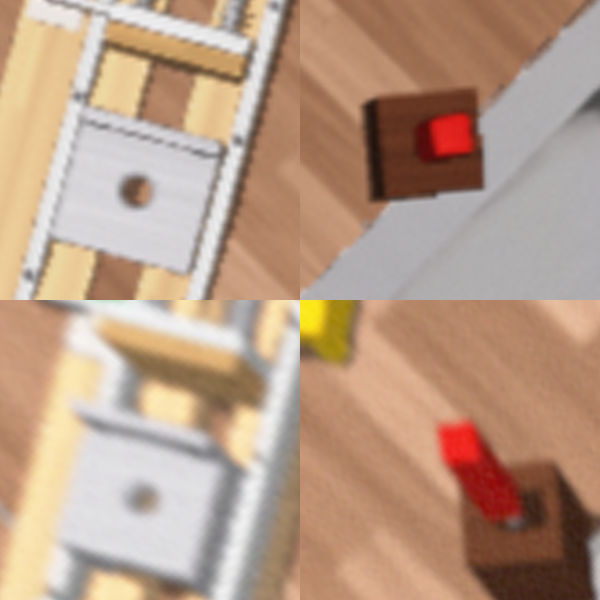

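The rectified view shows the eye at about (136,191) in the top camera and (143,498) in the scene camera, with the pin top at (453,136) and (459,440). Next I get the yaw angles, and check the tap and anything tall.

```bash
python3 - <<'E'
from h import *
def lines(n,z,cx,cy,h,lo,hi,L):
    p=np.load('/tmp/'+n+'.npz')['p']; a=cv2.cvtColor(rect(n,p,z,cx,cy,h,2400),cv2.COLOR_RGB2GRAY)
    l=cv2.createLineSegmentDetector().detect(a)[0][:,0]; v=l[:,2:]-l[:,:2]; ln=np.hypot(*v.T)
    yaw=np.degrees(np.arctan2(-v[:,0],-v[:,1])); yaw=(yaw+45)%90-45 if L else (yaw+90)%180-90
    k=(ln>40)&(yaw>lo)&(yaw<hi); return [(round(float(y),1),int(q)) for y,q in sorted(zip(yaw[k],ln[k]),key=lambda t:-t[1])[:8]]
for n in('top','scene'):
    print(n,'jig',lines(n,.022,.54,.04,.13,-35,5,0)); print('holder',lines(n,.04,.45,-.305,.05,-30,30,1))
    d=np.load('/tmp/'+n+'.npz')['d'];W=world(n,d)
    g=(d>0)&(W[...,2]>.1)&(W[...,0]<.85)
    cell={}
    for x,y,z in W[g]:
        k=(round(x*10),round(y*10)); c=cell.setdefault(k,[]); c.append(z)
    print({(k[0]/10,k[1]/10):(round(min(c),2),round(max(c),2),len(c)) for k,c in sorted(cell.items()) if len(c)>25 and abs(k[1])<7})
print(world('scene',np.load('/tmp/scene.npz')['d'])[[270,285,295,300],[430,420,413,410]].round(2))
E
```

```text
top jig [(-15.5, 492), (-15.6, 126), (3.7, 120), (-15.0, 88), (-15.1, 80), (-15.2, 76), (-16.1, 73), (-14.9, 71)]
holder [(4.9, 128), (4.8, 90), (1.3, 68), (3.9, 61), (3.1, 44), (4.3, 42), (19.6, 40)]
{(0.4, -0.5): (np.float64(0.23), np.float64(0.35), 790), (0.4, 0.4): (np.float64(0.46), np.float64(0.55), 627), (0.5, -0.6): (np.float64(0.1), np.float64(0.33), 685), (0.5, -0.5): (np.float64(0.32), np.float64(0.35), 237), (0.5, 0.3): (np.float64(0.46), np.float64(0.77), 6935), (0.5, 0.4): (np.float64(0.46), np.float64(0.6), 765), (0.6, -0.6): (np.float64(0.1), np.float64(0.12), 372), (0.6, -0.5): (np.float64(0.1), np.float64(0.18), 113), (0.6, 0.2): (np.float64(0.46), np.float64(0.88), 17143), (0.6, 0.3): (np.float64(0.46), np.float64(0.82), 3665), (0.6, 0.4): (np.float64(0.1), np.float64(0.14), 117), (0.7, -0.6): (np.float64(0.1), np.float64(0.12), 1462), (0.7, -0.5): (np.float64(0.1), np.float64(0.26), 1163), (0.7, -0.4): (np.float64(0.1), np.float64(0.18), 237), (0.7, 0.1): (np.float64(0.46), np.float64(0.79), 8085), (0.7, 0.2): (np.float64(0.1), np.float64(0.82), 3553), (0.7, 0.3):
[... 2302 characters left out ...]
36), 801), (0.7, 0.6): (np.float64(0.1), np.float64(0.41), 1682), (0.8, -0.6): (np.float64(0.11), np.float64(0.11), 1317), (0.8, -0.5): (np.float64(0.1), np.float64(0.11), 515), (0.8, -0.4): (np.float64(0.1), np.float64(0.17), 238), (0.8, -0.1): (np.float64(0.1), np.float64(0.11), 73), (0.8, 0.0): (np.float64(0.1), np.float64(0.56), 2085), (0.8, 0.1): (np.float64(0.46), np.float64(0.56), 451), (0.8, 0.2): (np.float64(0.1), np.float64(0.24), 1201), (0.8, 0.3): (np.float64(0.18), np.float64(0.25), 385), (0.8, 0.4): (np.float64(0.1), np.float64(0.37), 852), (0.8, 0.5): (np.float64(0.1), np.float64(0.41), 2429)}
[[ 0.41 -0.53  0.3 ]
 [ 0.41 -0.52  0.27]
 [ 0.4  -0.51  0.25]
 [ 0.4  -0.51  0.23]]
```

```bash
cat >> h.py <<'E'
from scipy.spatial.transform import Rotation as R
def togo(xyz,ya):
    s=get_state(); q=s['orientation']; r=R.from_quat([q[1],q[2],q[3],q[0]]); a=np.radians(ya)
    y=np.array([np.cos(a),np.sin(a),0]); z=np.array([0,0,-1.]); T=R.from_matrix(np.c_[np.cross(y,z),y,z])
    print('t',s['t'],'pos',s['ee_pos'].round(4),'F',s['wrist_force'].round(2),'M',s['torque'].round(2),'w',round(s['gripper_width'],4),'ff',round(s['finger_force'],1))
    print('translation',(r.inv().apply(np.array(xyz)-s['ee_pos'])*1000).round(1),'dr',np.degrees((r.inv()*T).as_rotvec()).round(2))
E
python3 -c "
from h import *
togo([.456,-.313,.15],5)"
```

```text
t 1.1 pos [0.2191 0.5586 0.2226] F [-0.04  0.71 -0.88] M [ 0.01 -0.02  0.02] w 0.0876 ff 0.0
translation [-538.8 -724.9   72.6] dr [ 0.    0.   63.58]
```

Call:
carry_out(commands=[{"gripper": 0, "translation": [-37, -50, 5], "dr": [0, 0, 5]}, {"gripper": 0, "translation": [-73, -99, 10], "dr": [0, 0, 10]}, {"gripper": 0, "translation": [-110, -148, 15], "dr": [0, 0, 16]}, {"gripper": 0, "translation": [-146, -197, 20], "dr": [0, 0, 22]}, {"gripper": 0, "translation": [-183, -246, 25], "dr": [0, 0, 28]}, {"gripper": 0, "translation": [-219, -295, 30], "dr": [0, 0, 34]}, {"gripper": 0, "translation": [-256, -344, 35], "dr": [0, 0, 40]}, {"gripper": 0, "translation": [-292, -393, 40], "dr": [0, 0, 46]}], newtons=50)

```text
t: 2.1
ee_pos: [0.3476, 0.0843, 0.1828]
orientation: [0.001, 0.556, 0.831, 0.001]
wrist_force: [0.6, 0.1, 0.1]
gripper_width: 0.0877
finger_force: 0.0
```

```bash
python3 -c "
from h import *
togo([.456,-.313,.13],5)"
```

```text
t 2.1 pos [0.3476 0.0843 0.1828] F [0.63 0.07 0.05] M [-0.03  0.03 -0.  ] w 0.0877 ff 0.0
translation [-408.6  -51.3   52.9] dr [9.000e-02 1.000e-02 1.741e+01]
```

Call:
carry_out(commands=[{"gripper": 0, "translation": [-57, -7, 5], "dr": [0, 0, 5]}, {"gripper": 0, "translation": [-114, -14, 10], "dr": [0, 0, 10]}, {"gripper": 0, "translation": [-171, -21, 15], "dr": [0, 0, 15]}, {"gripper": 0, "translation": [-228, -28, 20], "dr": [0, 0, 17.4]}, {"gripper": 0, "translation": [-285, -36, 30], "dr": [0, 0, 17.4]}, {"gripper": 0, "translation": [-342, -43, 40], "dr": [0, 0, 17.4]}, {"gripper": 0, "translation": [-395, -50, 48], "dr": [0, 0, 17.4]}, {"gripper": 0, "translation": [-409, -51, 53], "dr": [0, 0, 17.4]}])

```text
t: 3.1
ee_pos: [0.457, -0.3134, 0.1283]
orientation: [-0.001, 0.675, 0.737, -0.0]
wrist_force: [-0.6, 0.5, 0.4]
gripper_width: 0.0879
finger_force: 0.0
```

```bash
python3 -c "
from h import *
togo([.456,-.313,.052],5)
a,_=snap('top','t1');b,_=snap('scene','s1')
a=cv2.resize(a[230:340,330:460],(780,660))[:,:, ::-1];b=b[220:380,250:410,::-1]
cv2.imwrite('pics/c1.png',np.hstack([cv2.resize(a,(400,340)),cv2.resize(b,(340,340))]))"
```

```text
t 3.1 pos [ 0.457  -0.3134  0.1283] F [-0.58  0.5   0.4 ] M [-0.07  0.05 -0.03] w 0.0879 ff 0.0
translation [ 0.5 -0.9 76.3] dr [-0.09 -0.05  0.02]
```

View pics/c1.png

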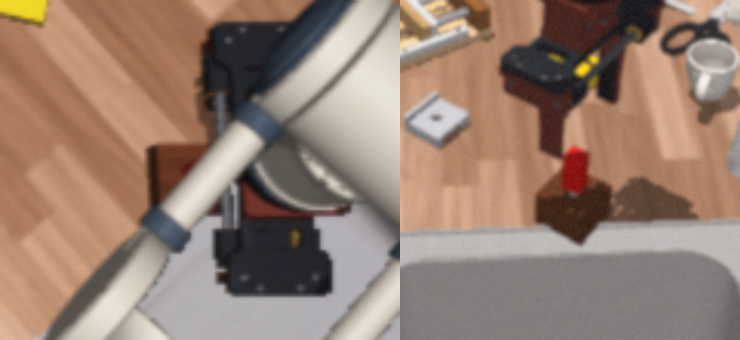

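The fingers straddle the red handle, which stands near (574,165) in the picture. I go down and grip.

Call:
carry_out(commands=[{"gripper": 0, "translation": [0, -1, 25], "dr": [0, 0, 0]}, {"gripper": 0, "translation": [0, -1, 50], "dr": [0, 0, 0]}, {"gripper": 0, "translation": [0, -1, 70], "dr": [0, 0, 0]}, {"gripper": 0, "translation": [0, -1, 76], "dr": [0, 0, 0]}, {"gripper": 130, "translation": [0, -1, 76], "dr": [0, 0, 0]}, {"gripper": 200, "translation": [0, -1, 76], "dr": [0, 0, 0]}, {"gripper": 255, "translation": [0, -1, 76], "dr": [0, 0, 0]}, {"gripper": 255, "translation": [0, -1, 76], "dr": [0, 0, 0]}])

```text
t: 4.2
ee_pos: [0.4566, -0.3114, 0.0542]
orientation: [0.0, 0.674, 0.738, 0.0]
wrist_force: [0.2, 0.3, 0.9]
gripper_width: 0.0514
finger_force: 0.0
```

```bash
python3 -c "
from h import *
togo([.486,.046,.115],-15.2)"
```

```text
t 4.2 pos [ 0.4566 -0.3114  0.0542] F [0.24 0.32 0.85] M [-0.07 -0.01  0.01] w 0.0514 ff 0.0
translation [353.3  61.6 -61. ] dr [4.000e-02 2.000e-02 2.038e+01]
```

Call:
carry_out(commands=[{"gripper": 255, "translation": [0, 0, 0], "dr": [0, 0, 0]}, {"gripper": 255, "translation": [0, 0, 0], "dr": [0, 0, 0]}, {"gripper": 255, "translation": [0, 0, 0], "dr": [0, 0, 0]}, {"gripper": 255, "translation": [0, 0, 0], "dr": [0, 0, 0]}, {"gripper": 255, "translation": [0, 0, 0], "dr": [0, 0, 0]}, {"gripper": 255, "translation": [0, 0, 0], "dr": [0, 0, 0]}, {"gripper": 255, "translation": [0, 0, -5], "dr": [0, 0, 0]}, {"gripper": 255, "translation": [0, 0, -15], "dr": [0, 0, 0]}])

```text
t: 5.2
ee_pos: [0.4561, -0.311, 0.0687]
orientation: [-0.001, 0.674, 0.738, -0.0]
wrist_force: [0.4, -0.1, -0.2]
gripper_width: 0.0218
finger_force: 50.0
```

Call:
carry_out(commands=[{"gripper": 255, "translation": [0, 0, -30], "dr": [0, 0, 0]}, {"gripper": 255, "translation": [0, 0, -60], "dr": [0, 0, 0]}, {"gripper": 255, "translation": [40, 6, -65], "dr": [0, 0, 4]}, {"gripper": 255, "translation": [90, 15, -65], "dr": [0, 0, 8]}, {"gripper": 255, "translation": [145, 25, -65], "dr": [0, 0, 12]}, {"gripper": 255, "translation": [200, 35, -65], "dr": [0, 0, 16]}, {"gripper": 255, "translation": [255, 44, -65], "dr": [0, 0, 20.4]}, {"gripper": 255, "translation": [300, 52, -65], "dr": [0, 0, 20.4]}])

```text
t: 6.2
ee_pos: [0.4812, -0.0057, 0.1348]
orientation: [0.0, 0.795, 0.607, 0.001]
wrist_force: [0.3, -0.1, -0.8]
gripper_width: 0.0216
finger_force: 50.0
```

```bash
python3 -c "
from h import *
togo([.486,.046,.11],-15.2)"
```

```text
t 6.2 pos [ 0.4812 -0.0057  0.1348] F [ 0.3  -0.07 -0.84] M [-0.04  0.06  0.  ] w 0.0216 ff 50.0
translation [51.2 -8.9 24.8] dr [ 0.09 -0.03 -0.02]
```

Call:
carry_out(commands=[{"gripper": 255, "translation": [20, -4, 5], "dr": [0, 0, 0]}, {"gripper": 255, "translation": [40, -7, 15], "dr": [0, 0, 0]}, {"gripper": 255, "translation": [51, -9, 28], "dr": [0, 0, 0]}, {"gripper": 255, "translation": [51, -9, 33], "dr": [0, 0, 0]}, {"gripper": 255, "translation": [51, -9, 33], "dr": [0, 0, 0]}, {"gripper": 255, "translation": [51, -9, 33], "dr": [0, 0, 0]}, {"gripper": 255, "translation": [51, -9, 33], "dr": [0, 0, 0]}, {"gripper": 255, "translation": [51, -9, 33], "dr": [0, 0, 0]}])

```text
t: 7.2
ee_pos: [0.486, 0.0435, 0.101]
orientation: [0.0, 0.795, 0.607, 0.0]
wrist_force: [-0.1, 0.2, -1.3]
gripper_width: 0.0217
finger_force: 50.0
```

```bash
python3 -c "
from h import *
togo([.486,.046,.11],-15.2)
b,_=snap('scene','s2')
p=get_state()['ee_pos']; e=proj('scene',np.array([p-[0,0,.0475],[.4844,.0437,.032],[.486,.046,.032]])); print(e)
b=b.copy()[185:285,170:300]; b=cv2.resize(b,None,fx=6,fy=6,interpolation=cv2.INTER_CUBIC)
for q in e[:2]: cv2.drawMarker(b,tuple(int(v) for v in (q-[170,185]+.5)*6),(0,255,0),0,12,1)
cv2.imwrite('pics/c2.png',b[...,::-1])"
```

```text
t 7.2 pos [0.486  0.0435 0.101 ] F [-0.08  0.18 -1.27] M [-0.02  0.07  0.03] w 0.0217 ff 50.0
translation [ 2.4 -0.6 -9. ] dr [ 0.03 -0.   -0.04]
[[228.71089105 230.29210131]
 [228.85813327 237.23528388]
 [228.71974045 236.58291979]]
```

View pics/c2.png

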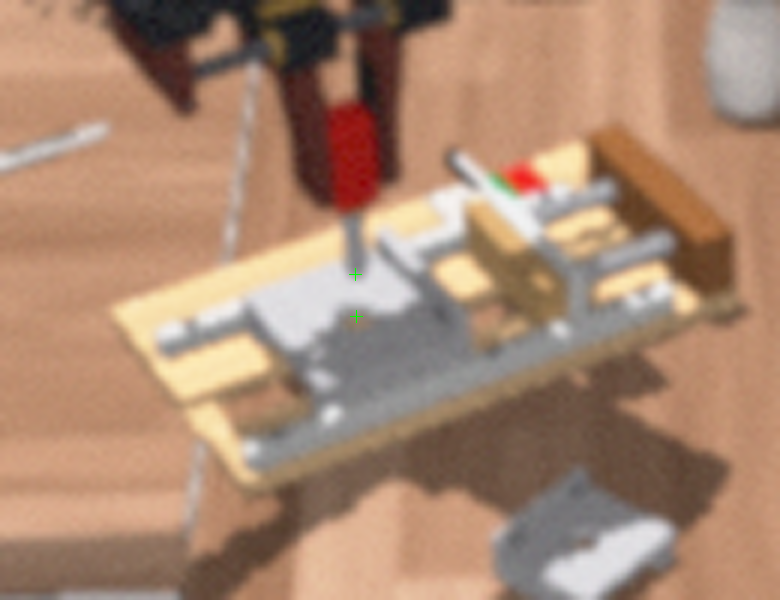

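The pin end at (354,272) stands above the eye at (356,318), and the predicted marks agree with the picture. I shift slightly and go down.

Call:
carry_out(commands=[{"gripper": 255, "translation": [1.5, 0, 0], "dr": [0, 0, 0]}, {"gripper": 255, "translation": [1.5, 0, 6], "dr": [0, 0, 0]}, {"gripper": 255, "translation": [1.5, 0, 12], "dr": [0, 0, 0]}, {"gripper": 255, "translation": [1.5, 0, 18], "dr": [0, 0, 0]}, {"gripper": 255, "translation": [1.5, 0, 24], "dr": [0, 0, 0]}, {"gripper": 255, "translation": [1.5, 0, 28], "dr": [0, 0, 0]}, {"gripper": 255, "translation": [1.5, 0, 31], "dr": [0, 0, 0]}, {"gripper": 255, "translation": [1.5, 0, 31], "dr": [0, 0, 0]}])

```text
t: 8.25
ee_pos: [0.4861, 0.0453, 0.0694]
orientation: [-0.0, 0.794, 0.607, -0.0]
wrist_force: [0.3, 1.0, 0.6]
gripper_width: 0.0219
finger_force: 50.0
```

```bash
python3 -c "
from h import *
togo([.486,.045,.0555],-15.2)"
```

```text
t 8.25 pos [0.4861 0.0453 0.0694] F [0.31 0.99 0.55] M [-0.09  0.13 -0.06] w 0.0219 ff 50.0
translation [-0.3 -0.  13.9] dr [-0.02  0.01 -0.02]
```

Call:
carry_out(commands=[{"gripper": 255, "translation": [0, 0, 5], "dr": [0, 0, 0]}, {"gripper": 255, "translation": [0, 0, 10], "dr": [0, 0, 0]}, {"gripper": 255, "translation": [0, 0, 14], "dr": [0, 0, 0]}, {"gripper": 255, "translation": [0, 0, 14], "dr": [0, 0, 0]}, {"gripper": 255, "translation": [0, 4, 14], "dr": [0, 0, 0]}, {"gripper": 255, "translation": [0, 8, 14], "dr": [0, 0, 0]}, {"gripper": 255, "translation": [0, 12, 14], "dr": [0, 0, 0]}, {"gripper": 255, "translation": [0, 12, 14], "dr": [0, 0, 0]}], newtons=60)

```text
t: 9.25
ee_pos: [0.4983, 0.042, 0.0557]
orientation: [0.0, 0.795, 0.607, 0.0]
wrist_force: [-0.4, 0.1, -0.8]
gripper_width: 0.0214
finger_force: 60.0
```

```bash
python3 -c "
from h import *
togo([.486,.045,.0555],-15.2)
b,_=snap('scene','s3')
b=b.copy()[185:285,170:300]; b=cv2.resize(b,None,fx=6,fy=6,interpolation=cv2.INTER_CUBIC)
cv2.imwrite('pics/c3.png',b[...,::-1])"
```

```text
t 9.25 pos [0.4983 0.042  0.0557] F [-0.44  0.12 -0.77] M [-0.06  0.06  0.02] w 0.0214 ff 60.0
translation [ -0.3 -12.6   0.2] dr [ 0.03  0.   -0.03]
```

View pics/c3.png

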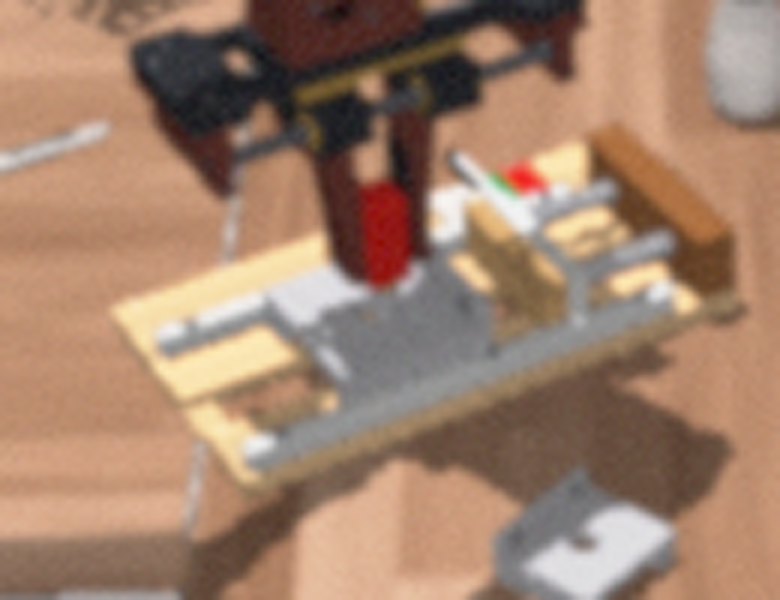

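The bracket has moved with the pin. A gap to the strip remains, and the pointer at (455,158) is still in the white. I push on in steps.

Call:
carry_out(commands=[{"gripper": 255, "translation": [0, 3, 0], "dr": [0, 0, 0]}, {"gripper": 255, "translation": [0, 6, 0], "dr": [0, 0, 0]}, {"gripper": 255, "translation": [0, 9, 0], "dr": [0, 0, 0]}, {"gripper": 255, "translation": [0, 11, 0], "dr": [0, 0, 0]}, {"gripper": 255, "translation": [0, 13, 0], "dr": [0, 0, 0]}, {"gripper": 255, "translation": [0, 15, 0], "dr": [0, 0, 0]}, {"gripper": 255, "translation": [0, 15, 0], "dr": [0, 0, 0]}, {"gripper": 255, "translation": [0, 15, 0], "dr": [0, 0, 0]}])

```text
t: 10.3
ee_pos: [0.5125, 0.0381, 0.0557]
orientation: [0.0, 0.795, 0.607, 0.0]
wrist_force: [-0.4, 0.1, -0.6]
gripper_width: 0.0215
finger_force: 60.0
```

```bash
python3 -c "
from h import *
togo([.486,.045,.0555],-15.2)
b,_=snap('scene','s4')
b=b.copy()[185:285,170:300]; b=cv2.resize(b,None,fx=6,fy=6,interpolation=cv2.INTER_CUBIC)
cv2.imwrite('pics/c4.png',b[...,::-1])"
```

```text
t 10.3 pos [0.5125 0.0381 0.0557] F [-0.39  0.12 -0.58] M [-0.06  0.08  0.02] w 0.0215 ff 60.0
translation [ -0.3 -27.3   0.1] dr [ 0.03 -0.   -0.02]
```

View pics/c4.png

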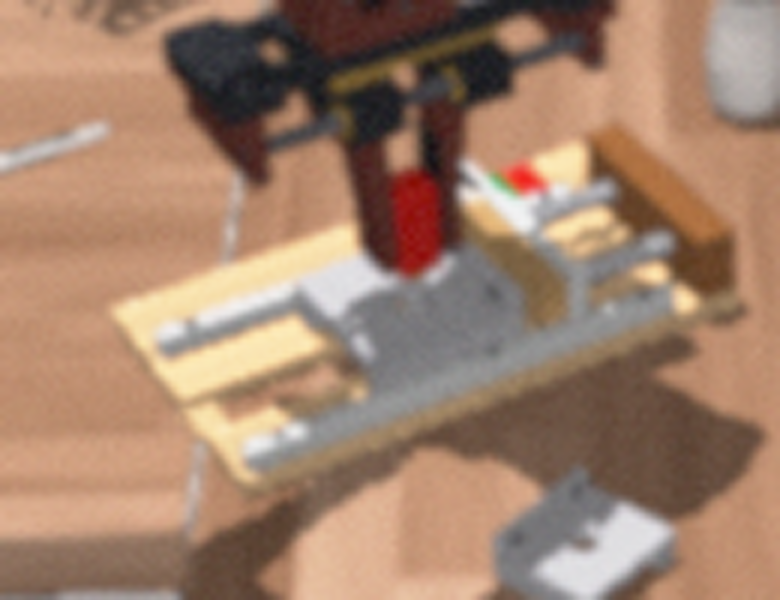

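The bracket is almost on the strip near (500,260), and the fence hasn't moved.

Call:
carry_out(commands=[{"gripper": 255, "translation": [0, 2, 0], "dr": [0, 0, 0]}, {"gripper": 255, "translation": [0, 4, 0], "dr": [0, 0, 0]}, {"gripper": 255, "translation": [0, 6, 0], "dr": [0, 0, 0]}, {"gripper": 255, "translation": [0, 8, 0], "dr": [0, 0, 0]}, {"gripper": 255, "translation": [0, 10, 0], "dr": [0, 0, 0]}, {"gripper": 255, "translation": [0, 12, 0], "dr": [0, 0, 0]}, {"gripper": 255, "translation": [0, 12, 0], "dr": [0, 0, 0]}, {"gripper": 255, "translation": [0, 12, 0], "dr": [0, 0, 0]}])

```text
t: 11.35
ee_pos: [0.5239, 0.0351, 0.0556]
orientation: [0.0, 0.794, 0.607, 0.0]
wrist_force: [-0.4, 1.2, -0.4]
gripper_width: 0.0216
finger_force: 60.0
```

```bash
python3 -c "
from h import *
togo([.486,.045,.0555],-15.2)"
```

```text
t 11.35 pos [0.5239 0.0351 0.0556] F [-0.43  1.25 -0.41] M [ 0.12  0.27 -0.06] w 0.0216 ff 60.0
translation [ -0.4 -39.2   0.1] dr [ 0.01 -0.01 -0.01]
```

Call:
carry_out(commands=[{"gripper": 255, "translation": [0, 2, 0], "dr": [0, 0, 0]}, {"gripper": 255, "translation": [0, 4, 0], "dr": [0, 0, 0]}, {"gripper": 255, "translation": [0, 6, 0], "dr": [0, 0, 0]}, {"gripper": 255, "translation": [0, 8, 0], "dr": [0, 0, 0]}, {"gripper": 255, "translation": [0, 10, 0], "dr": [0, 0, 0]}, {"gripper": 255, "translation": [0, 10, 0], "dr": [0, 0, 0]}, {"gripper": 255, "translation": [0, 10, 0], "dr": [0, 0, 0]}, {"gripper": 255, "translation": [0, 10, 0], "dr": [0, 0, 0]}])

```text
t: 12.35
ee_pos: [0.5333, 0.0326, 0.0556]
orientation: [-0.0, 0.794, 0.607, -0.0]
wrist_force: [-4.4, 2.6, 1.2]
gripper_width: 0.0217
finger_force: 60.0
```

```bash
python3 -c "
from h import *
togo([.486,.045,.0555],-15.2)
F=[]
for i in range(6):
    b,_=read_camera('scene'); s=get_state(); F.append(np.r_[s['wrist_force'],s['torque'],s['ee_pos']])
F=np.mean(F,0);print(F.round(3),'along jig',F[0]*.965-F[1]*.262)
b=b.copy()[185:285,170:300]; b=cv2.resize(b,None,fx=6,fy=6,interpolation=cv2.INTER_CUBIC)
cv2.imwrite('pics/c5.png',b[...,::-1])"
```

```text
t 12.35 pos [0.5333 0.0326 0.0556] F [-4.39  2.62  1.22] M [0.44 1.03 0.  ] w 0.0217 ff 60.0
translation [ -0.4 -48.9   0.1] dr [-0.04 -0.01 -0.01]
[-4.388e+00  2.435e+00  9.080e-01  4.370e-01  9.870e-01  3.000e-03
  5.330e-01  3.300e-02  5.600e-02] along jig -4.8726304189782805
```

View pics/c5.png

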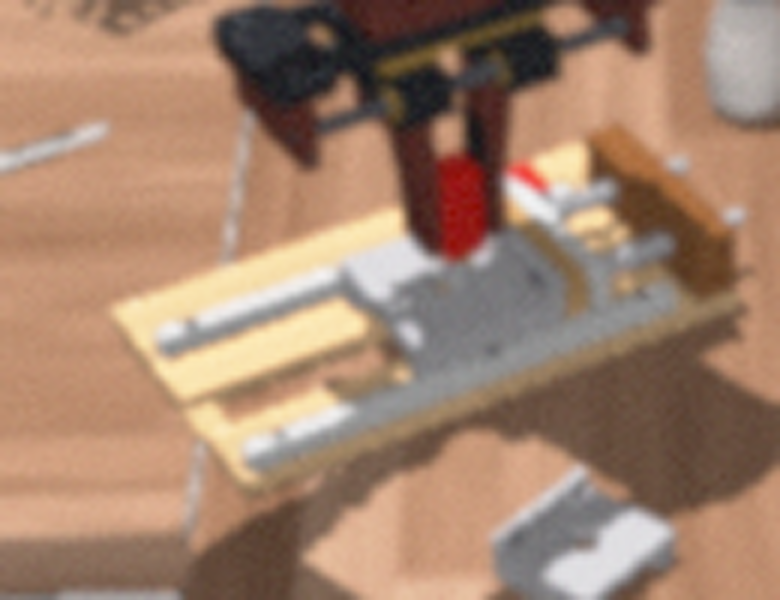

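The fence now moves with the bracket, and the force is about 4.9 N. I measure the travel by tracking the carrier and rods against the rest picture.

```bash
python3 - <<'E'
from h import *
r=cv2.imread('pics/s2.png'); n=snap('scene','s5')[0][...,::-1]; d=np.load('/tmp/scene.npz')['d']
c,s=np.cos(np.radians(-15.2)),np.sin(np.radians(-15.2))
# carrier right part in rest image
for (x0,y0,x1,y1) in((258,222,274,240),(254,220,276,238),(250,224,270,242)):
    T=cv2.resize(r[y0:y1,x0:x1],None,fx=4,fy=4,interpolation=cv2.INTER_CUBIC); S=cv2.resize(n[y0-16:y1+6,x0-4:x1+18],None,fx=4,fy=4,interpolation=cv2.INTER_CUBIC)
    m=cv2.matchTemplate(S,T,cv2.TM_CCOEFF_NORMED); _,v,_,l=cv2.minMaxLoc(m); sh=np.array(l)/4-[4,16]
    P=proj('scene',np.array([[.56,.02,.03],[.56+.01*c,.02+.01*s,.03]])); g=(P[1]-P[0])/10
    print('px',sh,'score',round(v,2),'travel mm',round(float(sh@g/(g@g)),1),'resid',(sh-g*(sh@g)/(g@g)).round(1))
W=world('top',snap('top','t5')[1])
a=cv2.imread('pics/t5.png')[195:285,215:305];cv2.imwrite('pics/c6.png',cv2.resize(a,None,fx=6,fy=6,interpolation=cv2.INTER_CUBIC))
E
```

```text
px [ 2.5 -1. ] score 0.68 travel mm 7.6 resid [-0.  -0.1]
px [ 2.5  -1.25] score 0.64 travel mm 7.9 resid [-0.1 -0.3]
px [ 4.25 -2.  ] score 0.59 travel mm 13.2 resid [-0.1 -0.4]
```

View pics/c6.png

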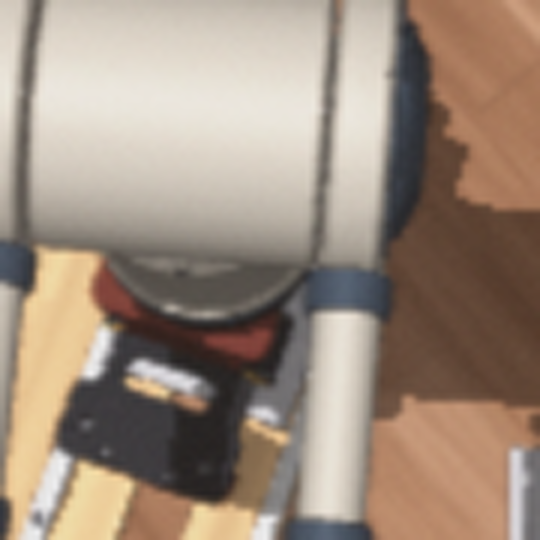

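The top view is hidden by the arm. The force of 4.9 N, less sliding friction, puts the travel near 13–15 mm. I push 5.5 mm more, to mid-green.

Call:
carry_out(commands=[{"gripper": 255, "translation": [0, 1, 0], "dr": [0, 0, 0]}, {"gripper": 255, "translation": [0, 2, 0], "dr": [0, 0, 0]}, {"gripper": 255, "translation": [0, 3, 0], "dr": [0, 0, 0]}, {"gripper": 255, "translation": [0, 4, 0], "dr": [0, 0, 0]}, {"gripper": 255, "translation": [0, 5, 0], "dr": [0, 0, 0]}, {"gripper": 255, "translation": [0, 5.5, 0], "dr": [0, 0, 0]}, {"gripper": 255, "translation": [0, 5.5, 0], "dr": [0, 0, 0]}, {"gripper": 255, "translation": [0, 5.5, 0], "dr": [0, 0, 0]}])

```text
t: 13.75
ee_pos: [0.5379, 0.0313, 0.0555]
orientation: [-0.001, 0.794, 0.607, -0.001]
wrist_force: [-6.7, 3.7, 2.5]
gripper_width: 0.0218
finger_force: 60.0
```

```bash
python3 -c "
from h import *
togo([.486,.045,.0555],-15.2)
F=[]
for i in range(8):
    b,d=read_camera('scene'); s=get_state(); F.append(np.r_[s['wrist_force'],s['torque'],s['ee_pos']])
print(np.std(F,0).round(2));F=np.mean(F,0);print(F.round(3),'along jig',F[0]*.965-F[1]*.262,'across',F[0]*.262+F[1]*.965)
for o in outline_of('scene','bracket')+outline_of('scene','fence')[:2]:
    X=world('scene',d)[o['pixels']]; print(o['location'],X.mean(0).round(3),np.percentile(X[:,2],95).round(3))
b=b.copy()[185:285,170:300]; b=cv2.resize(b,None,fx=6,fy=6,interpolation=cv2.INTER_CUBIC)
cv2.imwrite('pics/c7.png',b[...,::-1])"
```

```text
t 13.75 pos [0.5379 0.0313 0.0555] F [-6.7   3.67  2.52] M [ 0.64  1.52 -0.  ] w 0.0218 ff 60.0
translation [ -0.4 -53.7   0.2] dr [-0.13 -0.   -0.  ]
[0.42 0.71 0.42 0.03 0.03 0.02 0.   0.   0.  ]
[-6.858  3.256  2.615  0.607  1.456 -0.032  0.538  0.031  0.056] along jig -7.470899259311527 across 1.3448271036138413
[323.2, 252.4] [ 0.615 -0.164  0.019] 0.03
[264.9, 278.4] [ 0.455 -0.118  0.017] 0.021
[248.2, 231.9] [0.526 0.02  0.033] 0.04
[266.5, 223.6] [ 0.569 -0.008  0.047] 0.04
[292.1, 189.7] [0.742 0.05  0.049] 0.086
```

View pics/c7.png

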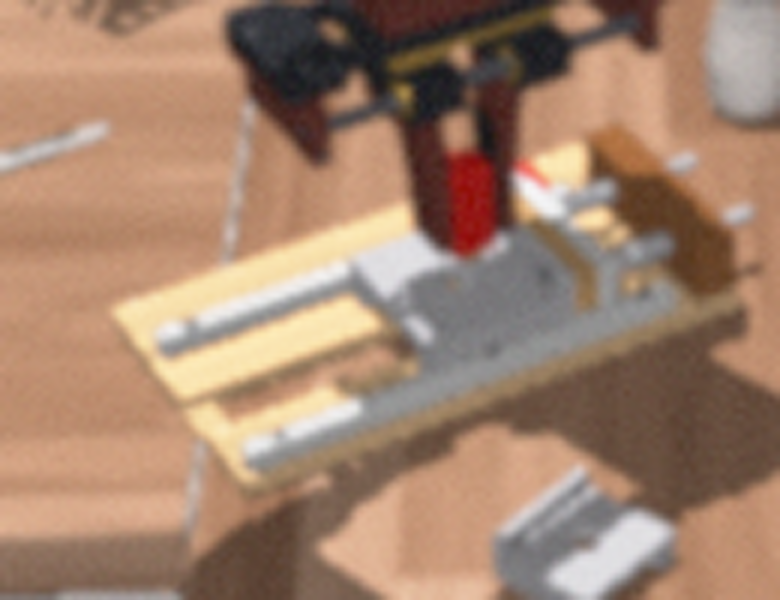

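The force has risen to about 7.5 N along the jig. I check the travel numerically, with profiles along the jig's x at the height of the strip's top, in the rest picture and the present one.

```bash
python3 - <<'E'
from h import *
D={'rest':(cv2.imread('pics/s2.png')[...,::-1],None)}
pn,dn=snap('scene','s6'); pr=cv2.imread('pics/scene0.png')[...,::-1]
import os
a=np.radians(-15.3); ex=np.array([np.cos(a),np.sin(a)]); ey=np.array([-np.sin(a),np.cos(a)]); o=np.array([.486,.0455])
xs=np.arange(-50,160,2.)/1000
def prof(p,z,y0,y1):
    P=[]
    for y in np.arange(y0,y1,.002):
        X=np.c_[o+xs[:,None]*ex+y*ey,np.full(len(xs),z)]; q=proj('scene',X).astype(np.float32)
        P.append(cv2.remap(np.ascontiguousarray(p),q[None,:,0],q[None,:,1],cv2.INTER_LINEAR)[0])
    return np.mean(P,0)
for nm,p in(('rest',pr),('now',pn)):
    q=prof(p,.039,-.036,-.020); print(nm); print([(int(x*1000),int(v[0]),int(v[0]-v[2])) for x,v in zip(xs,q) if x>.02])
q0=prof(pr,.032,-.036,-.024);q1=prof(pn,.032,-.036,-.024)
W=world('scene',dn); 
j=(W[...,:2]-o); jx=j@ex; jy=j@ey
m=(dn>0)&(W[...,2]>.033)&(W[...,2]<.05)&(jy>-.036)&(jy<-.01)&(jx<.2); print('now',np.histogram(jx[m],np.arange(-.05,.18,.005)))
E
python3 - <<'E'
import sys; sys.path.insert(0,'.')
from h import *
d=np.load('/tmp/top.npz')['d']
E
```

```text
rest
[(22, 193, -2), (24, 166, -1), (26, 145, -2), (28, 152, -2), (30, 175, -2), (32, 194, 0), (34, 200, 6), (36, 195, 19), (38, 185, 39), (40, 179, 55), (42, 177, 63), (44, 177, 67), (46, 177, 68), (48, 174, 67), (50, 169, 64), (52, 161, 61), (54, 149, 58), (56, 137, 57), (58, 133, 58), (60, 136, 60), (62, 137, 61), (64, 137, 62), (66, 137, 63), (68, 146, 68), (70, 166, 77), (72, 192, 90), (74, 212, 98), (76, 221, 101), (78, 223, 97), (80, 224, 81), (82, 226, 53), (84, 228, 24), (86, 233, 5), (88, 235, 1), (90, 232, 2), (92, 221, 8), (94, 207, 18), (96, 195, 26), (98, 187, 30), (100, 184, 31), (102, 182, 30), (104, 180, 29), (106, 178, 29), (108, 177, 29), (110, 176, 29), (112, 178, 29), (114, 180, 30), (116, 181, 31), (118, 178, 32), (120, 169, 29), (122, 159, 26), (124, 149, 22), (126, 144, 20), (128, 142, 19), (130, 141, 19), (132, 139, 20), (134, 134, 24), (136, 125, 29), (138, 115, 38), (140, 111, 52), (142, 119, 69), (144, 136, 84), (146, 155, 96), (148, 167, 104), (150, 174, 107), (152, 177, 109), (154, 177, 110), (156, 176, 107), (158, 173, 105)]
now
[(22, 122, -1), (24, 120
[... 1401 characters left out ...]
0e-02, -5.00000000e-03, -2.77555756e-17,  5.00000000e-03,
        1.00000000e-02,  1.50000000e-02,  2.00000000e-02,  2.50000000e-02,
        3.00000000e-02,  3.50000000e-02,  4.00000000e-02,  4.50000000e-02,
        5.00000000e-02,  5.50000000e-02,  6.00000000e-02,  6.50000000e-02,
        7.00000000e-02,  7.50000000e-02,  8.00000000e-02,  8.50000000e-02,
        9.00000000e-02,  9.50000000e-02,  1.00000000e-01,  1.05000000e-01,
        1.10000000e-01,  1.15000000e-01,  1.20000000e-01,  1.25000000e-01,
        1.30000000e-01,  1.35000000e-01,  1.40000000e-01,  1.45000000e-01,
        1.50000000e-01,  1.55000000e-01,  1.60000000e-01,  1.65000000e-01,
        1.70000000e-01,  1.75000000e-01]))
```

The strip/carrier edge has gone from x=82 to x=98 mm, so the travel is about 16 mm: in the green, on its low side. I push 3 mm more to the middle and let it settle.

Call:
carry_out(commands=[{"gripper": 255, "translation": [0, 1, 0], "dr": [0, 0, 0]}, {"gripper": 255, "translation": [0, 2, 0], "dr": [0, 0, 0]}, {"gripper": 255, "translation": [0, 3, 0], "dr": [0, 0, 0]}, {"gripper": 255, "translation": [0, 3, 0], "dr": [0, 0, 0]}, {"gripper": 255, "translation": [0, 3, 0], "dr": [0, 0, 0]}, {"gripper": 255, "translation": [0, 3, 0], "dr": [0, 0, 0]}, {"gripper": 255, "translation": [0, 3, 0], "dr": [0, 0, 0]}, {"gripper": 255, "translation": [0, 3, 0], "dr": [0, 0, 0]}])

```text
t: 15.3
ee_pos: [0.5406, 0.0307, 0.0554]
orientation: [-0.001, 0.794, 0.607, -0.001]
wrist_force: [-8.3, 3.8, 3.5]
gripper_width: 0.0217
finger_force: 60.0
```

```bash
python3 - <<'E'
from h import *
togo([.486,.045,.0555],-15.2)
p,d=snap('scene','s7')
a=np.radians(-15.3); ex=np.array([np.cos(a),np.sin(a)]); ey=np.array([-np.sin(a),np.cos(a)]); o=np.array([.486,.0455]); xs=np.arange(60,115)/1000
for f in('scene0','s6','s7'):
    im=cv2.imread(f'pics/{f}.png')[...,::-1]
    for y0 in(-.036,-.028):
        P=[]
        for y in np.arange(y0,y0+.01,.002):
            q=proj('scene',np.c_[o+xs[:,None]*ex+y*ey,np.full(len(xs),.039)]).astype(np.float32)
            P.append(cv2.remap(np.ascontiguousarray(im),q[None,:,0],q[None,:,1],cv2.INTER_LINEAR)[0].astype(float))
        v=np.mean(P,0); s=(v[:,0]-v[:,2])/v[:,0]; k=[xs[i]*1000 for i in range(1,len(s)) if s[i-1]>.2>=s[i]]; u=[xs[i]*1000 for i in range(1,len(s)) if s[i-1]<.2<=s[i]]; print(f,y0,'rear edge',k,'front',u)
E
```

```text
t 15.3 pos [0.5406 0.0307 0.0554] F [-8.28  3.77  3.51] M [0.68 1.64 0.01] w 0.0217 ff 60.0
translation [ -0.5 -56.5   0.1] dr [-0.17 -0.01  0.  ]
scene0 -0.036 rear edge [np.float64(83.0)] front []
scene0 -0.028 rear edge [np.float64(83.0)] front [np.float64(95.0)]
s6 -0.036 rear edge [np.float64(98.0)] front [np.float64(88.0)]
s6 -0.028 rear edge [np.float64(99.0)] front [np.float64(88.0), np.float64(109.0)]
s7 -0.036 rear edge [np.float64(101.0)] front [np.float64(90.0)]
s7 -0.028 rear edge [np.float64(101.0)] front [np.float64(91.0), np.float64(111.0)]
```

The travel is about 18 mm, mid-green and steady. I hand the job in.

```bash
python3 -c "
from rig import *
print(sign_off())"
```

```text
the job is handed in; nothing more can be done
None
```

The job is handed in: the arm holds the bracket on the oak strip through the pin alone, with the fence about 18 mm in (measured from the camera pictures, mid-green), but no verdict came back.

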